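Lower a ratchet recipe stand to its lowest notch

TASK

The recipe stand is too steep to read from. Throw its ratchet catch over to free the panel, lower the panel to its lowest notch (not folded flat), and throw the catch back so that the panel sits down on it, locked in that notch. Do not knock over or shift the mug, the food tin or the salt shaker.

Things in the scene. Friction and masses are not known exactly. Their poses are not given: they have to be found in the camera images.
- stand: dark wooden recipe stand, fixed. Base 205 (x) x 275 (y) x 17 mm, spanning y -160 to +115; origin at its underside, on the panel's middle line. x points to its back (away from the reader), y left, z up. Two rubber-topped posts at x +75, y +-70, 53 mm high, bear the panel when folded flat
- hinge (a point): point of the panel's hinge axis at mid-width, at x -90, z +70 mm of the stand; the axis runs along the stand's y; axes as the stand's
- panel (a joint): angle of the panel above level, rad: 0 folded flat on the posts, to 1.43. Four notches hold it: 0.436 (25 deg, the lowest), 0.698, 0.960, 1.222, each giving some 0.03 when pressed. Catch in: it rises freely, clicking, but goes down only to the next notch. Catch thrown: it goes down all the way. Its hinge is stiff: it stays where it is left, and 1 to 6 N at the top edge lowers it
- panel_edge (a point): middle of the top edge of the panel's front face. The panel is a wooden board 200 mm wide (stand y -100 to +100), 12 mm thick, reaching 210 mm from the hinge axis; a ledge at its foot stands 34 mm out of the front. The frame turns with the panel: x up along it, z out of its front face, y left
- wheel (a point): centre of the steel ratchet wheel, on the hinge axis at stand y -130 mm, outside the panel's right edge: radius 52 mm over its four teeth, 10 mm thick, turns with the panel. Axes as the stand's
- pawl (a joint): angle of the ratchet catch, rad: 0 nose down in a notch, up to about 0.12 while it rides over a tooth, 1.20 thrown right over to the back. Its upright arm leans 32 deg to the reader at 0, 37 deg to the back at 1.20. Gravity holds it: past its middle (about 0.56) it falls to the side it leans to and stays; under 1 N at the bar moves it
- pivot (a point): pivot of the catch, at x -22, y -130, z +111 mm of the stand; its axis runs along the stand's y. A steel cheek plate 125 mm high stands beside it, towards the panel. Axes as the stand's
- bar (a point): middle of the catch's cross bar: a round steel bar 14 mm thick along the stand's y, from y -135 to -185 mm of the stand, at the upper end of the upright arm, 82 mm from the pivot. The point is at stand y -165 mm. Its frame turns with the catch
- mug: two-tone mug, 78 mm across, 101 mm high, with a handle; origin at its underside; leave it alone
- tin: food tin, 75 mm across, 110 mm high; origin at the middle of its underside; leave it alone
- salt: salt shaker, 44 mm across, 90 mm high; origin at the middle of its underside; leave it alone

How it is judged:
By the outcome, as a careful person would: the job done as asked, in the order asked, and still so for the second after the job is handed in, with the robot touching nothing.
It also fails if it takes over 64 s, if anything falls off the work surface, if the arm or the gripper's body presses on something with over 40 N, if the wrist force passes 120 N, or if a joint passes its speed limit or range.

ROBOT

A 6-joint arm with a two-finger parallel gripper is mounted at the origin on a cart in front of the work surface, level with it; the furniture and walls round the work are solid. World frame = base frame: x ahead of the robot, y to its left, z up, the work surface at z = 0. Lengths are in mm, angles in rad, forces in N, time in s.
With the tool pointing down it reaches from about 350 to 775 mm from the base axis. Payload 7.3 kg.
Tool frame: the origin (TCP) lies between the finger pads; the fingertips stand bot.tip_extent ahead of it and the grasp point (between the pads) lies 6 mm ahead of it (bot.tip_extent is the distance from the TCP to the fingertips, in mm); x points along the fingers, y is the direction in which the jaws open and shut, and the axes are right-handed (so a half turn about x gives the same grasp; the last joint's range is limited). The gripper opens to 92 mm and grips with 3 to 60 N. Pads are 19 mm wide; open, the fingers measure 130 mm over their backs; the gripper's body (75 mm by 190 mm) begins 47 mm behind the grasp point.
Start: joints at [1.166, 0.342, 1.524, -0, 1.275, -0.146], TCP at [134.342, 507.538, 251.741] pointing down, gripper open.
Joint ranges: [-2.53, 2.53], [-0.77, 2.02], [0.04, 2.7], [-1, 4.14], [0.28, 2.66], [-3.11, 3.11]. Speed limits (rad/s): [2.57, 2.57, 3.14, 3.14, 3.14, 3.14].

INTERFACE

Orientations are given as [roll, pitch, yaw] about the fixed x, y, z axes, in that order (R = Rz(yaw) Ry(pitch) Rx(roll)).
In Python, from plant import bot, capture, workorder gives the robot as it stands. The module is installed in compiled form; this text tells all that it offers.
- The arm moves only by the shell command python3 -m crank 'ROWS'. ROWS is JSON, a list of rows, each an object with "linear": the shift along the tool's x, y, z in cm, a list of three; "delta_rot": the turn, a rotation vector about the tool's x, y, z in degrees, a list of three; "fingers": the opening, from 0 (shut) to 1 (fully open). In form: [{"linear": [x, y, z], "delta_rot": [wx, wy, wz], "fingers": fingers}, ...]. A call has exactly 5 rows; each row shifts and turns the commanded pose from where the row before left it, along the tool's axes as they then stand; what a row does not reach is not made up. A row lasts 1/10 s, in which the tool goes at most 50 mm and 8.59 degrees, less where a joint would pass 70% of its speed; a pose out of reach is approached as far as the arm can. A call with a gripper value outside its range is refused whole. The fingers move at their own pace and stop on an object; the grip force is fixed at half the most. Time passes only in rows, so rows that do not move let the fingers close, or fill a call up. It gives the time, the measured TCP pose, the force and the opening at its end, in the units of the state.
- bot.get_obs(): the state, without advancing time (a new reading comes with each control period).
- capture(name): name is "scene" or "top" or "wrist"; returns a dict with "image" (480x640x3 uint8, blue, green, red), "mtx" (3x3 intrinsics, pixels), "dist_coeffs" ([k1, k2, p1, p2, k3] as OpenCV has them; the pictures are not rectified), "pose" (4x4, takes a point from camera to world coordinates). Camera axes: x right, y down, z forward; pixel columns grow to the right and rows downward; lengths in mm; the calibration is good to about 2 mm. A picture is of the moment at which its call begins. There is no depth.
- workorder.close_job(): hands the job in, once; it reports no verdict.
The state is a dict: "time": time; "joint_positions": joint angles; "dq": joint speeds; "tau": joint torques, N m; "tool_pos": TCP position; "tcp_rot": TCP orientation; "contact_force": force on the tool from outside, world axes, zero at the start; "moment": the same for the moment, N m; "grip_width": finger opening in mm.
Only numpy, scipy, OpenCV 4.12 (cv2) and the standard library are available. Lean on these libraries where they do the work, as an engineer would, in place of code of your own. Each camera call takes 0.05 s, during which the arm holds its last target. There are 200 camera calls.

## Working session

There is one attempt and no reset: what is moved stays moved. The work goes in short steps, Python scripts to look and compute and a shell command to move; the robot and the scene stay as the last step left them, time stands still between calls to the robot, and variables do not carry over. Pictures are saved under pics/ and viewed, on a budget of 10 in all, crops included, one or two more only if the job needs it, and the job is handed in when it is done.

```bash
mkdir -p pics; cat > h.py <<'E'
import cv2,numpy as np
from plant import bot,capture,workorder
def shot(cam,name):
    c=capture(cam);cv2.imwrite(f'pics/{name}.png',c['image'])
    np.savez(f'pics/{name}.npz',mtx=c['mtx'],d=c['dist_coeffs'],pose=c['pose']);return c
def ray(name,uv):
    z=np.load(f'pics/{name}.npz');p=cv2.undistortPoints(np.array([[uv]],float),z['mtx'],z['d'])[0,0]
    P=z['pose'];d=P[:3,:3]@np.array([p[0],p[1],1]);return P[:3,3],d/np.linalg.norm(d)
def onz(name,uv,h):
    o,d=ray(name,uv);return o+d*(h-o[2])/d[2]
def tri(*nu):
    A=0;b=0;R=[ray(n,u) for n,u in nu]
    for o,d in R:
        M=np.eye(3)-np.outer(d,d);A=A+M;b=b+M@o
    x=np.linalg.solve(A,b);return x,[np.linalg.norm((np.eye(3)-np.outer(d,d))@(x-o)) for o,d in R]
def proj(name,X):
    z=np.load(f'pics/{name}.npz');T=np.linalg.inv(z['pose'])
    return cv2.projectPoints(np.array(X,float).reshape(-1,1,3),cv2.Rodrigues(T[:3,:3])[0],T[:3,3],z['mtx'],z['d'])[0][:,0]
E
python3 - <<'E'
from h import *
for c in('scene','top'):
    k=shot(c,c+'0');print(c,k['pose'].round(2).tolist(),k['mtx'][0,0])
a=cv2.imread('pics/scene0.png');b=cv2.imread('pics/top0.png')
print(bot.get_obs(),bot.tip_extent)
E
```

```text
scene [[0.71, -0.49, 0.51, -8.26], [-0.71, -0.48, 0.52, -537.7], [-0.01, -0.73, -0.68, 846.62], [0.0, 0.0, 0.0, 1.0]] 457.5888668016105
top [[-0.02, -0.99, 0.11, 390.21], [-1.0, 0.02, -0.01, 6.9], [0.0, -0.11, -0.99, 1320.14], [0.0, 0.0, 0.0, 1.0]] 439.6998930502398
{'time': 0.1, 'joint_positions': array([ 1.16596537e+00,  3.42650852e-01,  1.52487041e+00, -2.02316730e-05,
        1.27540243e+00, -1.45987663e-01]), 'dq': array([-0.00088815, -0.00079276, -0.00206867,  0.00032163,  0.00158252,
       -0.00074707]), 'tau': array([ 1.25559502e-03, -4.32011926e+01, -2.44689399e+01,  7.18355994e-02,
        5.26324112e-02, -4.84924237e-05]), 'tool_pos': array([134.23541053, 507.23007578, 251.13340587]), 'tcp_rot': array([-1.70224929,  1.56946515, -1.96108667]), 'contact_force': array([-0.26596917, -0.18719466,  0.28852201]), 'moment': array([-0.03672513,  0.06688082,  0.01085764]), 'grip_width': 91.85814816169251} 25.0
```

View pics/scene0.png

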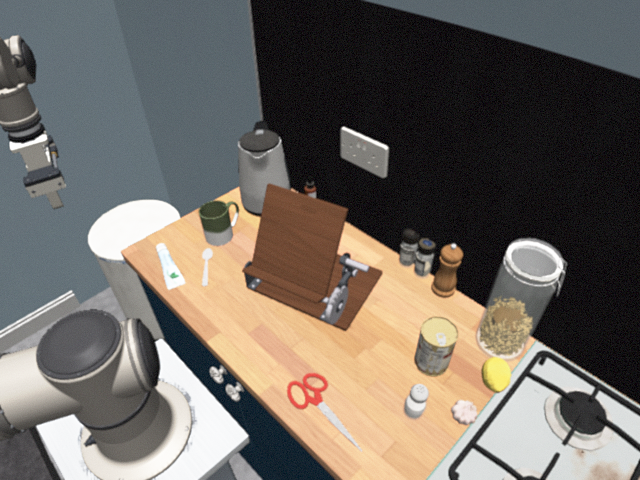

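View pics/top0.png

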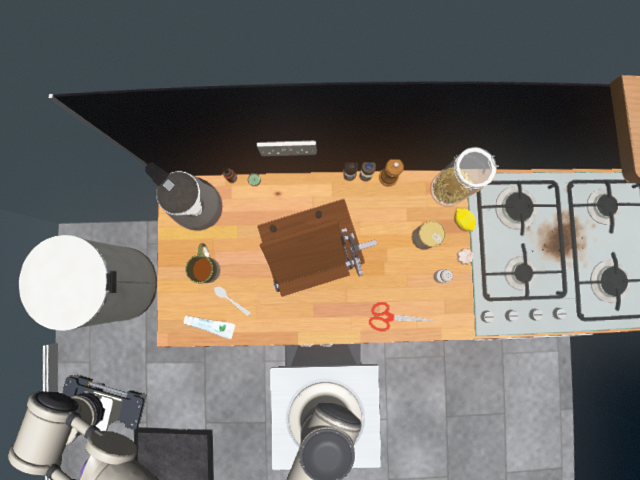

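The scene view shows the stand at about (310,260), with its catch bar at (353,265). In the top view the stand is at (312,248) and the bar at (368,244). The mug, tin and salt shaker are clear of the stand. Next I'll zoom in.

```bash
python3 - <<'E'
import cv2,numpy as np
a=cv2.imread('pics/scene0.png')[180:330,240:390];b=cv2.imread('pics/top0.png')[190:300,250:390]
a=cv2.resize(a,(400,400),interpolation=cv2.INTER_CUBIC);b=cv2.resize(b,(400,314),interpolation=cv2.INTER_CUBIC)
o=np.zeros((400,800,3),np.uint8);o[:,:400]=a;o[:314,400:]=b;cv2.imwrite('pics/crop0.png',o)
E
```

```text
(no output)
```

View pics/crop0.png

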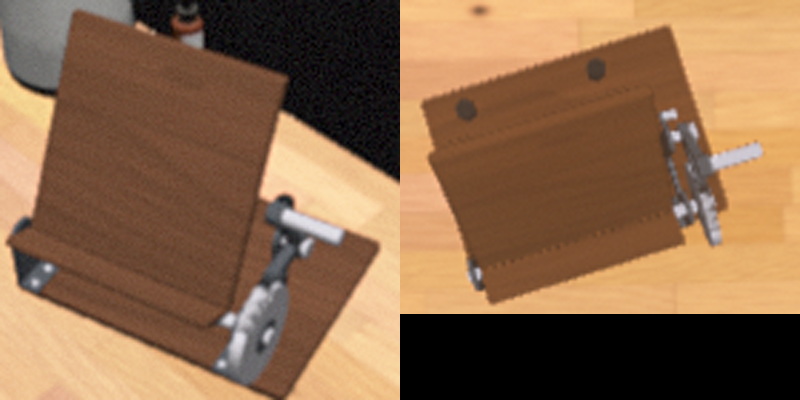

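```bash
python3 - <<'E'
from h import *
T=lambda x,y:(250+(x-400)/2.857,190+y/2.857)
S=lambda x,y:(240+x/2.667,180+y/2.667)
bl,br,fr=[onz('top0',T(*p),17) for p in((422,102),(669,27),(727,208))]
print('base',bl,br,fr,np.linalg.norm(bl-br),np.linalg.norm(br-fr))
p1,p2=[onz('top0',T(*p),53) for p in((466,110),(596,69))];print('posts',p1,p2,np.linalg.norm(p1-p2))
print('scene base br',onz('scene0',S(378,245),17), 'fr',onz('scene0',S(285,398),17))
e=tri(('top0',T(762,150)),('scene0',S(343,236)));print('bar end',e)
e0=tri(('top0',T(708,163)),('scene0',S(275,212)));print('bar in',e0)
c1=tri(('top0',T(430,152)),('scene0',S(75,12)));c2=tri(('top0',T(655,92)),('scene0',S(287,77)));print('panel',c1,c2,np.linalg.norm(c1[0]-c2[0]))
# stand frame
u=p1-p2; yaw=np.arctan2(u[1],u[0])-np.pi/2
u2=bl-br; yaw2=np.arctan2(u2[1],u2[0])-np.pi/2;print('yaw',yaw,yaw2)
ca,sa=np.cos(yaw2),np.sin(yaw2);R=np.array([[ca,-sa,0],[sa,ca,0],[0,0,1]])
o=(p1+p2)/2-R@[75,0,53];o2=(bl+br)/2-R@[102.5,-22.5,17];print('o',o,o2)
for n,X in(('bar end',e[0]),('bar in',e0[0]),('c1',c1[0]),('c2',c2[0]),('fr',fr)):print(n,(R.T@(X-(o+o2)/2)).round(1))
E
```

```text
base [573.2135408  187.66220692  17.        ] [646.68416803 -73.57607619  17.        ] [ 454.40137826 -128.02806884   17.        ] 271.37312620856835 199.84416615450962
posts [558.82231252 137.83810374  53.        ] [597.77864654   4.54502414  53.        ] 138.86915075232199
scene base br [640.12460114 -75.40174846  17.        ] fr [ 451.21632874 -132.83184292   17.        ]
bar end (array([ 497.90217083, -144.25377938,  184.89155418]), [np.float64(0.20663531797234216), np.float64(0.20663531797239076)])
bar in (array([484.31184484, -92.13296314, 184.57712701]), [np.float64(4.086146963625554), np.float64(4.0861469636255965)])
panel (array([494.69920797, 151.53358176, 245.27715494]), [np.float64(3.523532423864312), np.float64(3.52353242386437)]) (array([542.55261996, -44.35939024, 256.29670706]), [np.float64(1.0533193956189448), np.float64(1.0533193956189053)]) 201.95404439543665
yaw 0.2843415192779093 0.2741580865606208
o [506.10146887  50.88632178   0.        ] [505.18530053  50.95227095   0.        ]
bar end [ -60.3 -185.8  184.9]
bar in [ -59.3 -131.9  184.6]
c1 [ 16.7  99.8 245.3]
c2 [   9.7 -101.7  256.3]
fr [ -97.8 -158.4   17. ]
```

Everything agrees with the given sizes: base 271x200 mm, posts 139 mm apart, bar end at stand (-60,-186,185), panel at about 55°. I take the stand as o=(505.5,51) with yaw 0.277. Next I'll work out the moves.

```bash
cat >> h.py <<'E'
from scipy.spatial.transform import Rotation as Ro
YAW=0.277;O=np.array([505.5,51,0]);RS=Ro.from_euler('z',YAW).as_matrix()
def W(x,y,z): return O+RS@np.array([x,y,z])
def to(*wps,rot=None):
    "waypoints: TCP in world; prints shift in cm in present tool axes"
    s=bot.get_obs();R=Ro.from_euler('xyz',s['tcp_rot']).as_matrix();p=s['tool_pos']
    print('t',round(s['time'],2),'tcp',p.round(1),'stand',(RS.T@(p-O)).round(1),'F',s['contact_force'].round(1),'q',s['joint_positions'].round(2),'tool y in stand deg',np.degrees(np.arctan2(*(RS.T@R[:,1])[[1,0]])).round(1),'xz',R[2,0].round(3))
    if rot is not None: R=R@Ro.from_rotvec([np.radians(rot),0,0]).as_matrix()
    for w in wps: print('cm',((R.T@(w-p))/10).round(2), 'to',w.round(0)); p=w
E
python3 - <<'E'
from h import *
to()
s=bot.get_obs();print(Ro.from_euler('xyz',s['tcp_rot']).as_matrix().round(3))
E
```

```text
t 0.1 tcp [134.2 507.2 251.1] stand [-232.3  540.4  251.1] F [-0.3 -0.2  0.3] q [ 1.17  0.34  1.52 -0.    1.28 -0.15] tool y in stand deg 59.3 xz -1.0
[[-0.001  0.256  0.967]
 [-0.001  0.967 -0.256]
 [-1.    -0.001 -0.   ]]
```

```bash
python3 -m crank '[{"linear":[-3,0,0],"delta_rot":[8.5,0,0],"fingers":0},{"linear":[-3,0,0],"delta_rot":[8.5,0,0],"fingers":0},{"linear":[-3,0,0],"delta_rot":[8.5,0,0],"fingers":0},{"linear":[-3,0,0],"delta_rot":[8.5,0,0],"fingers":0},{"linear":[-3,0,0],"delta_rot":[8.5,0,0],"fingers":0}]'
python3 -m crank '[{"linear":[0,0,0],"delta_rot":[8.5,0,0],"fingers":0},{"linear":[0,0,0],"delta_rot":[8.3,0,0],"fingers":0},{"linear":[0,0,0],"delta_rot":[0,0,0],"fingers":0},{"linear":[0,0,0],"delta_rot":[0,0,0],"fingers":0},{"linear":[0,0,0],"delta_rot":[0,0,0],"fingers":0}]'
python3 - <<'E'
from h import *
to(np.array([390,350,400]),W(-120,-172,400),W(-120,-172,193))
E
```

```text
time: 0.6
tool_pos: [134.2, 507.2, 402.6]
tcp_rot: [-0.93, 1.57, -1.937]
contact_force: [-0.1, 0.5, 0.8]
grip_width: 56.3
time: 1.1
tool_pos: [134.3, 507.5, 401.4]
tcp_rot: [-0.706, 1.57, -1.997]
contact_force: [0.6, -0.3, 0.7]
grip_width: 16.2
t 1.1 tcp [134.3 507.5 401.4] stand [-232.2  540.6  401.4] F [ 0.6 -0.3  0.7] q [1.17 0.27 1.21 0.   1.65 0.89] tool y in stand deg 0.2 xz -1.0
cm [ 0.14 20.23 22.2 ] to [390 350 400]
cm [ 3.000e-02 -9.210e+00  4.909e+01] to [ 437. -147.  400.]
cm [ 2.07e+01  1.00e-02 -1.00e-02] to [ 437. -147.  193.]
```

```bash
python3 -m crank '[{"linear":[0,2.89,3.17],"delta_rot":[0,0,0],"fingers":0},{"linear":[0,2.89,3.17],"delta_rot":[0,0,0],"fingers":0},{"linear":[0,2.89,3.17],"delta_rot":[0,0,0],"fingers":0},{"linear":[0,2.89,3.17],"delta_rot":[0,0,0],"fingers":0},{"linear":[0,2.89,3.17],"delta_rot":[0,0,0],"fingers":0}]'
python3 -m crank '[{"linear":[0,2.89,3.17],"delta_rot":[0,0,0],"fingers":0},{"linear":[0,2.89,3.17],"delta_rot":[0,0,0],"fingers":0},{"linear":[0,-0.71,3.78],"delta_rot":[0,0,0],"fingers":0},{"linear":[0,-0.71,3.78],"delta_rot":[0,0,0],"fingers":0},{"linear":[0,-0.71,3.78],"delta_rot":[0,0,0],"fingers":0}]'
for i in 1 2; do python3 -m crank '[{"linear":[0,-0.71,3.78],"delta_rot":[0,0,0],"fingers":0},{"linear":[0,-0.71,3.78],"delta_rot":[0,0,0],"fingers":0},{"linear":[0,-0.71,3.78],"delta_rot":[0,0,0],"fingers":0},{"linear":[0,-0.71,3.78],"delta_rot":[0,0,0],"fingers":0},{"linear":[0,-0.71,3.78],"delta_rot":[0,0,0],"fingers":0}]'; done
python3 - <<'E'
from h import *
to(W(-120,-172,400),W(-120,-172,193))
E
```

```text
time: 1.6
tool_pos: [317.9, 393.5, 401.7]
tcp_rot: [-3.097, 1.571, 1.895]
contact_force: [-0.0, 0.4, 0.5]
grip_width: 0.5
time: 2.1
tool_pos: [400.3, 233.0, 401.3]
tcp_rot: [-1.525, 1.57, -2.817]
contact_force: [0.0, -0.3, -0.0]
grip_width: 0.7
time: 2.6
tool_pos: [417.4, 41.5, 401.7]
tcp_rot: [1.759, 1.571, 0.467]
contact_force: [0.3, 0.0, 0.2]
grip_width: 0.5
time: 3.1
tool_pos: [435.0, -150.1, 401.7]
tcp_rot: [2.19, 1.571, 0.899]
contact_force: [0.9, 0.7, -0.4]
grip_width: 0.4
t 3.1 tcp [ 435.  -150.1  401.7] stand [-122.8 -174.2  401.7] F [ 0.9  0.7 -0.4] q [-0.5   0.14  1.38  0.    1.62 -0.78] tool y in stand deg 0.1 xz -1.0
cm [ 0.17  0.28 -0.22] to [ 437. -147.  400.]
cm [20.7 -0.   0. ] to [ 437. -147.  193.]
```

```bash
python3 -m crank '[{"linear":[4.2,0,0],"delta_rot":[0,0,0],"fingers":0},{"linear":[4.2,0,0],"delta_rot":[0,0,0],"fingers":0},{"linear":[4.2,0,0],"delta_rot":[0,0,0],"fingers":0},{"linear":[4.2,0,0],"delta_rot":[0,0,0],"fingers":0},{"linear":[4.2,0,0],"delta_rot":[0,0,0],"fingers":0}]'
for i in 1 2; do python3 -m crank '[{"linear":[0,1,0],"delta_rot":[0,0,0],"fingers":0},{"linear":[0,1,0],"delta_rot":[0,0,0],"fingers":0},{"linear":[0,1,0],"delta_rot":[0,0,0],"fingers":0},{"linear":[0,1,0],"delta_rot":[0,0,0],"fingers":0},{"linear":[0,1,0],"delta_rot":[0,0,0],"fingers":0}]'; done
python3 - <<'E'
from h import *
to(W(-12,-172,192))
shot('scene','s1')
b=cv2.imread('pics/s1.png')[160:360,220:460];cv2.imwrite('pics/s1c.png',cv2.resize(b,(720,600),interpolation=cv2.INTER_CUBIC))
E
```

```text
time: 3.6
tool_pos: [435.0, -148.4, 190.3]
tcp_rot: [0.924, 1.57, -0.368]
contact_force: [0.2, 1.0, -0.4]
grip_width: 0.3
time: 4.1
tool_pos: [484.9, -134.7, 193.2]
tcp_rot: [0.855, 1.568, -0.438]
contact_force: [-1.2, -0.4, -0.1]
grip_width: 0.4
time: 4.6
tool_pos: [532.2, -120.9, 191.6]
tcp_rot: [3.042, 1.571, 1.749]
contact_force: [-0.3, 0.5, -0.2]
grip_width: 0.5
t 4.6 tcp [ 532.2 -120.9  191.6] stand [ -21.3 -172.6  191.6] F [-0.3  0.5 -0.2] q [-0.36  0.43  1.56  0.    1.15 -0.64] tool y in stand deg 0.0 xz -1.0
cm [-0.04  0.93 -0.06] to [ 541. -118.  192.]
```

View pics/s1c.png

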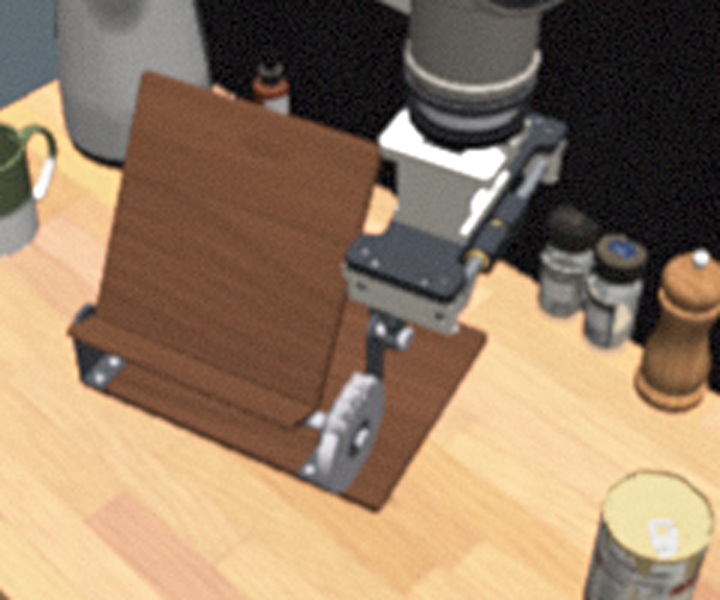

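The crop shows the gripper beside the panel without touching it, and the catch hidden behind it. I'll follow through 1 cm, lift and look.

```bash
python3 -m crank '[{"linear":[0,0.5,0],"delta_rot":[0,0,0],"fingers":0},{"linear":[0,0.5,0],"delta_rot":[0,0,0],"fingers":0},{"linear":[0,-1,0],"delta_rot":[0,0,0],"fingers":0},{"linear":[-3,-1,0],"delta_rot":[0,0,0],"fingers":0},{"linear":[-4,0,0],"delta_rot":[0,0,0],"fingers":0}]'
python3 -m crank '[{"linear":[-4.8,0,0],"delta_rot":[8.5,0,0],"fingers":0},{"linear":[-4.8,0,0],"delta_rot":[8.5,0,0],"fingers":0},{"linear":[-4.8,0,0],"delta_rot":[8.5,0,0],"fingers":0},{"linear":[0,0,0],"delta_rot":[8.5,0,0],"fingers":0},{"linear":[0,0,0],"delta_rot":[8.5,0,0],"fingers":0}]'
python3 -m crank '[{"linear":[0,0,0],"delta_rot":[8.5,0,0],"fingers":0},{"linear":[0,0,0],"delta_rot":[8.5,0,0],"fingers":0},{"linear":[0,0,0],"delta_rot":[8.5,0,0],"fingers":0},{"linear":[0,0,0],"delta_rot":[8.5,0,0],"fingers":0},{"linear":[0,0,0],"delta_rot":[8.5,0,0],"fingers":0}]'
python3 - <<'E'
from h import *
to(W(-30,40,400))
a=shot('scene','s2')['image'];t=shot('top','t2')['image']
a=cv2.resize(a[180:330,240:390],(400,400),interpolation=cv2.INTER_CUBIC);b=cv2.resize(t[190:300,250:390],(400,314),interpolation=cv2.INTER_CUBIC)
o=np.zeros((400,800,3),np.uint8);o[:,:400]=a;o[:314,400:]=b;cv2.imwrite('pics/crop2.png',o)
E
```

```text
time: 5.15
tool_pos: [519.0, -123.9, 260.6]
tcp_rot: [-2.166, 1.564, 2.822]
contact_force: [1.3, 0.4, 0.6]
grip_width: 0.1
time: 5.65
tool_pos: [521.2, -124.3, 407.5]
tcp_rot: [1.632, 1.567, -0.411]
contact_force: [0.3, -0.3, -1.0]
grip_width: 0.7
time: 6.15
tool_pos: [520.9, -124.1, 405.6]
tcp_rot: [-0.523, 1.57, 2.977]
contact_force: [-0.8, -0.2, 0.0]
grip_width: 0.5
t 6.15 tcp [ 520.9 -124.1  405.6] stand [ -33.1 -172.7  405.6] F [-0.8 -0.2  0. ] q [-0.38  0.3   1.17 -0.    1.67  0.84] tool y in stand deg -85.4 xz -1.0
cm [  0.57 -21.17  -2.03] to [466.  81. 400.]
```

View pics/crop2.png

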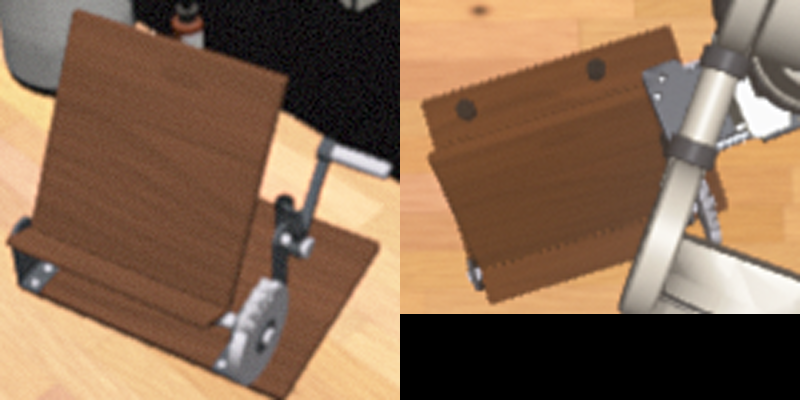

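The catch is thrown over: the bar is now at crop (360,160), leaning back. The panel still stands at about 55°. I'll move over its upper front face.

```bash
python3 -m crank '[{"linear":[0,-3.9,-0.3],"delta_rot":[4.6,0,0],"fingers":0},{"linear":[0,-3.9,-0.6],"delta_rot":[0,0,0],"fingers":0},{"linear":[0,-3.9,-0.6],"delta_rot":[0,0,0],"fingers":0},{"linear":[0,-3.9,-0.6],"delta_rot":[0,0,0],"fingers":0},{"linear":[0,-3.8,-0.6],"delta_rot":[0,0,0],"fingers":0}]'
python3 -m crank '[{"linear":[4,0,0],"delta_rot":[0,0,0],"fingers":0},{"linear":[4,0,0],"delta_rot":[0,0,0],"fingers":0},{"linear":[3,0,0],"delta_rot":[0,0,0],"fingers":0},{"linear":[0,0,0],"delta_rot":[0,0,0],"fingers":0},{"linear":[0,0,0],"delta_rot":[0,0,0],"fingers":0}]'
python3 - <<'E'
from h import *
to(W(-2,20,290),W(-2,20,265))
for d in(0,6,12,18):
  print(d,[ (round(-99.5+190*np.cos(a)-d*np.sin(a),1),round(95+190*np.sin(a)+d*np.cos(a),1)) for a in(.96,.85,.75,.65,.58,.52)])
E
```

```text
time: 6.75
tool_pos: [489.3, 70.3, 405.8]
tcp_rot: [3.08, 1.571, 0.227]
contact_force: [0.6, -0.0, -0.7]
grip_width: 0.4
time: 7.25
tool_pos: [490.4, 68.9, 296.6]
tcp_rot: [2.996, 1.57, 0.141]
contact_force: [-0.0, 0.3, 0.1]
grip_width: 0.4
t 7.25 tcp [490.4  68.9 296.6] stand [ -9.6  21.4 296.6] F [-0.   0.3  0.1] q [-0.02  0.25  1.52  0.    1.36  1.27] tool y in stand deg -89.5 xz -1.0
cm [ 0.66  0.14 -0.76] to [498.  70. 290.]
cm [ 2.5 -0.   0. ] to [498.  70. 265.]
0 [(np.float64(9.5), np.float64(250.6)), (np.float64(25.9), np.float64(237.7)), (np.float64(39.5), np.float64(224.5)), (np.float64(51.8), np.float64(210.0)), (np.float64(59.4), np.float64(199.1)), (np.float64(65.4), np.float64(189.4))]
6 [(np.float64(4.6), np.float64(254.1)), (np.float64(21.4), np.float64(241.7)), (np.float64(35.4), np.float64(228.9)), (np.float64(48.1), np.float64(214.8)), (np.float64(56.1), np.float64(204.1)), (np.float64(62.4), np.float64(194.6))]
12 [(np.float64(-0.4), np.float64(257.5)), (np.float64(16.9), np.float64(245.7)), (np.float64(31.3), np.float64(233.3)), (np.float64(44.5), np.float64(219.5)), (np.float64(52.9), np.float64(209.2)), (np.float64(59.4), np.float64(199.8))]
18 [(np.float64(-5.3), np.float64(261.0)), (np.float64(12.4), np.float64(249.6)), (np.float64(27.3), np.float64(237.7)), (np.float64(40.9), np.float64(224.3)), (np.float64(49.6), np.float64(214.2)), (np.float64(56.4), np.float64(205.0))]
```

```bash
python3 -m crank '[{"linear":[1,0,-0.76],"delta_rot":[0,0,0],"fingers":0},{"linear":[1,0,0],"delta_rot":[0,0,0],"fingers":0},{"linear":[0.7,0,0],"delta_rot":[0,0,0],"fingers":0},{"linear":[0.3,0,0],"delta_rot":[0,0,0],"fingers":0},{"linear":[0,0,0],"delta_rot":[0,0,0],"fingers":0}]'
python3 -m crank '[{"linear":[0.1,0,0],"delta_rot":[0,0,0],"fingers":0},{"linear":[0.1,0,0],"delta_rot":[0,0,0],"fingers":0},{"linear":[0.1,0,0],"delta_rot":[0,0,0],"fingers":0},{"linear":[0.1,0,0],"delta_rot":[0,0,0],"fingers":0},{"linear":[0.1,0,0],"delta_rot":[0,0,0],"fingers":0}]'
python3 -m crank '[{"linear":[0.1,0,0],"delta_rot":[0,0,0],"fingers":0},{"linear":[0.1,0,0],"delta_rot":[0,0,0],"fingers":0},{"linear":[0.1,0,0],"delta_rot":[0,0,0],"fingers":0},{"linear":[0.1,0,0],"delta_rot":[0,0,0],"fingers":0},{"linear":[0.1,0,0],"delta_rot":[0,0,0],"fingers":0}]'
python3 -c "
from h import *
to()"
```

```text
time: 7.75
tool_pos: [497.3, 71.2, 265.3]
tcp_rot: [-0.199, 1.57, -3.057]
contact_force: [-1.2, -0.6, 0.3]
grip_width: 0.4
time: 8.25
tool_pos: [497.7, 71.3, 260.8]
tcp_rot: [3.11, 1.57, 0.253]
contact_force: [-1.0, -0.8, 3.5]
grip_width: 0.3
time: 8.75
tool_pos: [497.6, 71.3, 255.6]
tcp_rot: [-1.923, 1.571, 1.502]
contact_force: [-0.8, -0.9, 3.1]
grip_width: 0.7
t 8.75 tcp [497.6  71.3 255.6] stand [ -2.   21.7 255.6] F [-0.8 -0.9  3.1] q [-0.01  0.3   1.58  0.    1.27  1.28] tool y in stand deg -89.6 xz -1.0
```

Contact came at about 262-265 mm, which means the face stands roughly 18 mm ahead of the axis. I'll follow the arc to about 0.58.

```bash
python3 -m crank '[{"linear":[0.42,0,-0.62],"delta_rot":[0,0,0],"fingers":0},{"linear":[0.42,0,-0.62],"delta_rot":[0,0,0],"fingers":0},{"linear":[0.58,0,-0.74],"delta_rot":[0,0,0],"fingers":0},{"linear":[0.58,0,-0.74],"delta_rot":[0,0,0],"fingers":0},{"linear":[0,0,0],"delta_rot":[0,0,0],"fingers":0}]'
python3 -m crank '[{"linear":[0.66,0,-0.67],"delta_rot":[0,0,0],"fingers":0},{"linear":[0.66,0,-0.67],"delta_rot":[0,0,0],"fingers":0},{"linear":[0.5,0,-0.42],"delta_rot":[0,0,0],"fingers":0},{"linear":[0.5,0,-0.42],"delta_rot":[0,0,0],"fingers":0},{"linear":[0,0,0],"delta_rot":[0,0,0],"fingers":0}]'
python3 - <<'E'
from h import *
to()
a=shot('scene','s3')['image']
cv2.imwrite('pics/s3c.png',cv2.resize(a[160:360,220:460],(720,600),interpolation=cv2.INTER_CUBIC))
E
```

```text
time: 9.25
tool_pos: [524.2, 79.2, 234.1]
tcp_rot: [-0.406, 1.569, 3.02]
contact_force: [-0.4, 0.0, -0.1]
grip_width: 0.6
time: 9.75
tool_pos: [544.9, 85.2, 211.6]
tcp_rot: [-0.558, 1.57, 2.867]
contact_force: [-0.5, -0.8, 0.3]
grip_width: 0.0
t 9.75 tcp [544.9  85.2 211.6] stand [ 47.3  22.1 211.6] F [-0.5 -0.8  0.3] q [0.02 0.42 1.51 0.   1.21 1.3 ] tool y in stand deg -89.6 xz -1.0
```

View pics/s3c.png

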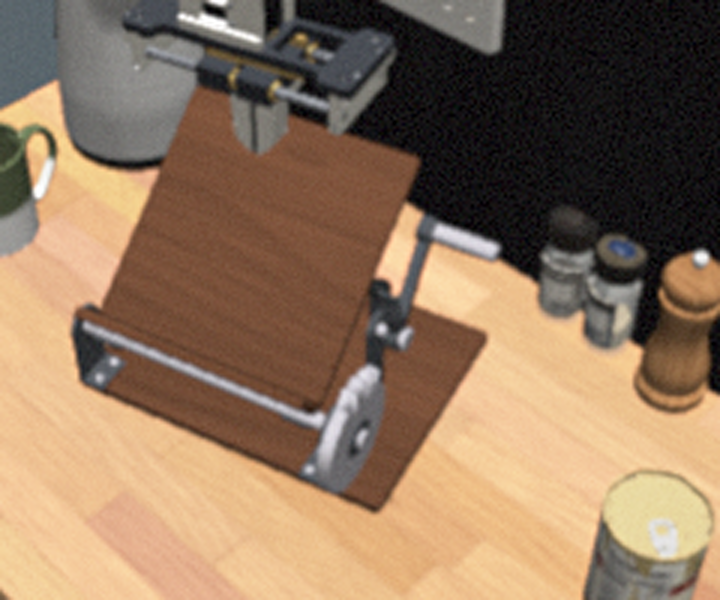

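```bash
python3 - <<'E'
from h import *
for d in(12,18):
  for a in(.436,.5,.55,.6,.65,.7,.75,.8,.96,1.0):
    X=[W(-90+210*np.cos(a)-d*np.sin(a),y,70+210*np.sin(a)+d*np.cos(a)) for y in(-100,100)]
    print(d,a,proj('s3',X).round(1).tolist())
E
```

```text
12 0.436 [[363.4, 217.5], [290.2, 193.0]]
12 0.5 [[362.4, 215.2], [288.5, 190.6]]
12 0.55 [[361.4, 213.7], [286.9, 188.9]]
12 0.6 [[360.4, 212.3], [285.3, 187.4]]
12 0.65 [[359.2, 211.1], [283.6, 186.1]]
12 0.7 [[358.0, 210.1], [281.7, 184.9]]
12 0.75 [[356.6, 209.3], [279.7, 184.0]]
12 0.8 [[355.1, 208.7], [277.6, 183.2]]
12 0.96 [[349.6, 208.4], [270.3, 182.2]]
12 1.0 [[348.1, 208.7], [268.3, 182.3]]
18 0.436 [[363.0, 216.3], [289.5, 191.7]]
18 0.5 [[361.9, 214.2], [287.7, 189.5]]
18 0.55 [[360.9, 212.7], [286.1, 187.9]]
18 0.6 [[359.8, 211.4], [284.4, 186.5]]
18 0.65 [[358.6, 210.3], [282.6, 185.2]]
18 0.7 [[357.3, 209.4], [280.7, 184.2]]
18 0.75 [[355.8, 208.7], [278.6, 183.3]]
18 0.8 [[354.3, 208.3], [276.5, 182.7]]
18 0.96 [[348.6, 208.4], [268.9, 182.0]]
18 1.0 [[347.0, 208.8], [266.9, 182.2]]
```

The panel's right corner at (359.7,212.7) fits about 0.58, between the lowest notch and the next. I'll lift and go behind the bar.

```bash
python3 -m crank '[{"linear":[-2,0,0],"delta_rot":[0,0,0],"fingers":0},{"linear":[-3.5,0,0],"delta_rot":[0,0,0],"fingers":0},{"linear":[-3.5,0,0],"delta_rot":[0,0,0],"fingers":0},{"linear":[0,3.8,-0.5],"delta_rot":[0,0,0],"fingers":0},{"linear":[0,3.9,-0.5],"delta_rot":[0,0,0],"fingers":0}]'
python3 -m crank '[{"linear":[0,3.9,-0.5],"delta_rot":[0,0,0],"fingers":0},{"linear":[0,3.9,-0.5],"delta_rot":[0,0,0],"fingers":0},{"linear":[0,3.9,-0.2],"delta_rot":[0,0,0],"fingers":0},{"linear":[0,0,0],"delta_rot":[0,0,0],"fingers":0},{"linear":[0,0,0],"delta_rot":[0,0,0],"fingers":0}]'
python3 - <<'E'
from h import *
to(W(67,-173,190),W(-35,-173,190))
E
```

```text
time: 10.3
tool_pos: [576.6, 13.9, 304.8]
tcp_rot: [2.814, 1.566, -0.041]
contact_force: [0.5, 0.1, -0.9]
grip_width: 0.4
time: 10.8
tool_pos: [620.1, -95.7, 302.2]
tcp_rot: [-1.694, 1.57, 1.73]
contact_force: [0.3, 0.5, -0.6]
grip_width: 0.3
t 10.8 tcp [620.1 -95.7 302.2] stand [  70.1 -172.5  302.2] F [ 0.3  0.5 -0.6] q [-0.28  0.51  1.12  0.    1.51  1.01] tool y in stand deg -89.7 xz -1.0
cm [11.22  0.05  0.31] to [617. -97. 190.]
cm [-0.   -0.05 10.2 ] to [ 519. -125.  190.]
```

```bash
python3 -m crank '[{"linear":[3,0,0],"delta_rot":[0,0,0],"fingers":0},{"linear":[3,0,0],"delta_rot":[0,0,0],"fingers":0},{"linear":[3,0,0],"delta_rot":[0,0,0],"fingers":0},{"linear":[2.2,0,0],"delta_rot":[0,0,0],"fingers":0},{"linear":[0,0,1],"delta_rot":[0,0,0],"fingers":0}]'
for i in 1 2; do python3 -m crank '[{"linear":[0,0,0.95],"delta_rot":[0,0,0],"fingers":0},{"linear":[0,0,0.95],"delta_rot":[0,0,0],"fingers":0},{"linear":[0,0,0.95],"delta_rot":[0,0,0],"fingers":0},{"linear":[0,0,0.95],"delta_rot":[0,0,0],"fingers":0},{"linear":[0,0,0.95],"delta_rot":[0,0,0],"fingers":0}]'; done
python3 -m crank '[{"linear":[0,0,0],"delta_rot":[0,0,0],"fingers":0},{"linear":[0,0,-1],"delta_rot":[0,0,0],"fingers":0},{"linear":[-3,0,-1],"delta_rot":[0,0,0],"fingers":0},{"linear":[-4,0,0],"delta_rot":[0,0,0],"fingers":0},{"linear":[-4,0,0],"delta_rot":[0,0,0],"fingers":0}]'
python3 - <<'E'
from h import *
a=shot('scene','s4')['image'];to(W(40,22,300))
cv2.imwrite('pics/s4c.png',cv2.resize(a[160:360,220:460],(720,600),interpolation=cv2.INTER_CUBIC))
E
```

```text
time: 11.3
tool_pos: [609.0, -95.7, 187.5]
tcp_rot: [-0.67, 1.565, 2.757]
contact_force: [-0.3, 0.7, 0.1]
grip_width: 0.5
time: 11.8
tool_pos: [564.1, -111.5, 191.1]
tcp_rot: [2.532, 1.57, -0.326]
contact_force: [-0.1, -0.6, -0.4]
grip_width: 0.7
time: 12.3
tool_pos: [518.5, -124.7, 190.4]
tcp_rot: [-1.048, 1.571, 2.378]
contact_force: [0.9, -0.4, 0.2]
grip_width: 0.4
time: 12.8
tool_pos: [539.5, -118.3, 301.5]
tcp_rot: [-1.194, 1.57, 2.232]
contact_force: [0.3, 0.2, -0.4]
grip_width: -0.1
t 12.85 tcp [ 541.6 -119.1  309.1] stand [ -11.8 -173.5  309.1] F [ 1.  -0.   5.2] q [-0.35  0.35  1.35  0.    1.43  0.93] tool y in stand deg -89.6 xz -1.0
cm [  0.83 -19.52  -5.32] to [538.  83. 300.]
```

View pics/s4c.png

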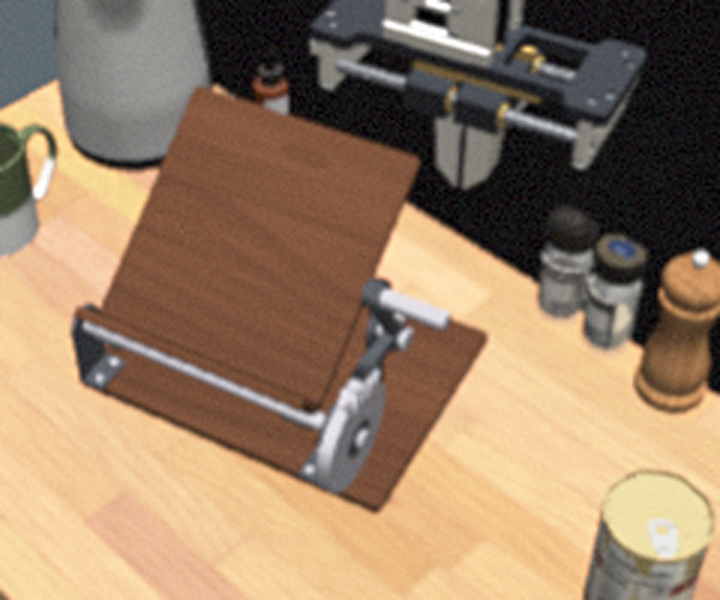

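The catch is back in: the bar is at crop (415,308), leaning to the reader. The panel is still at about 0.58. Next I press it down onto the catch.

```bash
python3 -m crank '[{"linear":[0,-3.9,-1.18],"delta_rot":[0,0,0],"fingers":0},{"linear":[0,-3.9,-1.18],"delta_rot":[0,0,0],"fingers":0},{"linear":[0,-3.9,-1.18],"delta_rot":[0,0,0],"fingers":0},{"linear":[0,-3.9,-1.18],"delta_rot":[0,0,0],"fingers":0},{"linear":[0,-3.9,-1.18],"delta_rot":[0,0,0],"fingers":0}]'
python3 -m crank '[{"linear":[3,0,0],"delta_rot":[0,0,0],"fingers":0},{"linear":[3,0,0],"delta_rot":[0,0,0],"fingers":0},{"linear":[2,0,0],"delta_rot":[0,0,0],"fingers":0},{"linear":[0,0,0],"delta_rot":[0,0,0],"fingers":0},{"linear":[0,0,0],"delta_rot":[0,0,0],"fingers":0}]'
python3 - <<'E'
from h import *
to(W(47,22,212.5),W(54,22,203.5),W(60,22,194))
E
```

```text
time: 13.35
tool_pos: [541.1, 87.1, 300.5]
tcp_rot: [-3.049, 1.57, 0.377]
contact_force: [-0.1, -0.3, 0.4]
grip_width: 0.5
time: 13.85
tool_pos: [541.3, 85.3, 220.9]
tcp_rot: [-2.97, 1.57, 0.456]
contact_force: [0.6, -0.4, 0.1]
grip_width: 0.3
t 13.85 tcp [541.3  85.3 220.9] stand [ 43.8  23.2 220.9] F [ 0.6 -0.4  0.1] q [0.02 0.41 1.51 0.   1.22 1.3 ] tool y in stand deg -89.6 xz -1.0
cm [ 0.84  0.12 -0.32] to [545.  85. 212.]
cm [ 0.9   0.01 -0.7 ] to [551.  87. 204.]
cm [ 0.95  0.   -0.6 ] to [557.  89. 194.]
```

```bash
python3 -m crank '[{"linear":[0.84,0,-0.32],"delta_rot":[0,0,0],"fingers":0},{"linear":[0.3,0,-0.23],"delta_rot":[0,0,0],"fingers":0},{"linear":[0.3,0,-0.23],"delta_rot":[0,0,0],"fingers":0},{"linear":[0.3,0,-0.23],"delta_rot":[0,0,0],"fingers":0},{"linear":[0,0,0],"delta_rot":[0,0,0],"fingers":0}]'
python3 -m crank '[{"linear":[0.2,0,-0.13],"delta_rot":[0,0,0],"fingers":0},{"linear":[0.2,0,-0.13],"delta_rot":[0,0,0],"fingers":0},{"linear":[0.2,0,-0.13],"delta_rot":[0,0,0],"fingers":0},{"linear":[0,0,0],"delta_rot":[0,0,0],"fingers":0},{"linear":[0,0,0],"delta_rot":[0,0,0],"fingers":0}]'
python3 -c "
from h import *
to()"
```

```text
time: 14.35
tool_pos: [550.5, 87.7, 202.9]
tcp_rot: [-2.161, 1.571, 1.265]
contact_force: [0.6, -0.3, 1.1]
grip_width: 0.4
time: 14.85
tool_pos: [553.8, 88.8, 196.9]
tcp_rot: [-0.543, 1.57, 2.882]
contact_force: [0.1, 0.4, 0.9]
grip_width: 0.6
t 14.85 tcp [553.8  88.8 196.9] stand [ 56.8  23.1 196.9] F [0.1 0.4 0.9] q [0.02 0.46 1.51 0.   1.18 1.31] tool y in stand deg -89.6 xz -1.0
```

```bash
for i in 1; do python3 -m crank '[{"linear":[0.15,0,-0.08],"delta_rot":[0,0,0],"fingers":0},{"linear":[0.15,0,-0.08],"delta_rot":[0,0,0],"fingers":0},{"linear":[0.1,0,-0.05],"delta_rot":[0,0,0],"fingers":0},{"linear":[0.1,0,-0.05],"delta_rot":[0,0,0],"fingers":0},{"linear":[0,0,0],"delta_rot":[0,0,0],"fingers":0}]'; done
```

```text
time: 15.35
tool_pos: [556.6, 89.5, 192.0]
tcp_rot: [-2.702, 1.571, 0.724]
contact_force: [0.7, 0.7, 1.8]
grip_width: 0.4
```

```bash
python3 -m crank '[{"linear":[0.1,0,-0.05],"delta_rot":[0,0,0],"fingers":0},{"linear":[0.1,0,-0.05],"delta_rot":[0,0,0],"fingers":0},{"linear":[0.05,0,0],"delta_rot":[0,0,0],"fingers":0},{"linear":[0,0,0],"delta_rot":[0,0,0],"fingers":0},{"linear":[0,0,0],"delta_rot":[0,0,0],"fingers":0}]'
python3 -c "
from h import *
to()"
```

```text
time: 15.85
tool_pos: [557.3, 89.8, 189.5]
tcp_rot: [-0.557, 1.571, 2.868]
contact_force: [0.5, -0.6, 2.6]
grip_width: 0.5
t 15.85 tcp [557.3  89.8 189.5] stand [ 60.5  23.1 189.5] F [ 0.5 -0.6  2.6] q [0.02 0.47 1.51 0.   1.17 1.31] tool y in stand deg -89.6 xz -1.0
```

```bash
python3 -m crank '[{"linear":[0.1,0,0],"delta_rot":[0,0,0],"fingers":0},{"linear":[0.1,0,0],"delta_rot":[0,0,0],"fingers":0},{"linear":[0,0,0],"delta_rot":[0,0,0],"fingers":0},{"linear":[0,0,0],"delta_rot":[0,0,0],"fingers":0},{"linear":[0,0,0],"delta_rot":[0,0,0],"fingers":0}]'
```

```text
time: 16.35
tool_pos: [557.3, 89.8, 187.6]
tcp_rot: [-0.592, 1.571, 2.833]
contact_force: [-0.2, 0.5, 1.2]
grip_width: 0.3
```

```bash
python3 -m crank '[{"linear":[0.1,0,0],"delta_rot":[0,0,0],"fingers":0},{"linear":[0.1,0,0],"delta_rot":[0,0,0],"fingers":0},{"linear":[0,0,0],"delta_rot":[0,0,0],"fingers":0},{"linear":[0,0,0],"delta_rot":[0,0,0],"fingers":0},{"linear":[0,0,0],"delta_rot":[0,0,0],"fingers":0}]'
```

```text
time: 16.85
tool_pos: [557.4, 89.8, 185.5]
tcp_rot: [-0.541, 1.571, 2.885]
contact_force: [0.5, -0.4, 0.4]
grip_width: 0.6
```

```bash
python3 - <<'E'
from h import *
a=shot('scene','s5')['image']
cv2.imwrite('pics/s5c.png',cv2.resize(a[190:330,240:390],(642,599),interpolation=cv2.INTER_CUBIC))
E
```

```text
(no output)
```

View pics/s5c.png

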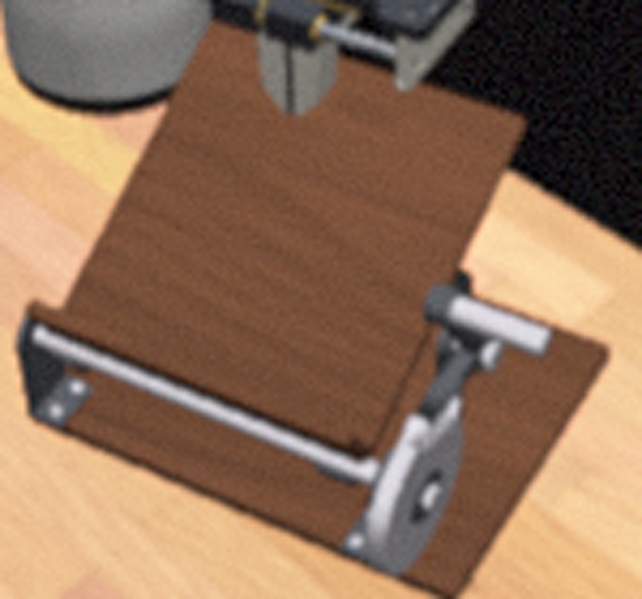

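The corner at about (362.4,218.5) fits 0.41-0.43. The bar end is at (368,268.3), the same as when first locked, so the nose is fully in a notch. I'll press a little more to feel the stop.

```bash
python3 -m crank '[{"linear":[0.1,0,0],"delta_rot":[0,0,0],"fingers":0},{"linear":[0.05,0,0],"delta_rot":[0,0,0],"fingers":0},{"linear":[0,0,0],"delta_rot":[0,0,0],"fingers":0},{"linear":[0,0,0],"delta_rot":[0,0,0],"fingers":0},{"linear":[0,0,0],"delta_rot":[0,0,0],"fingers":0}]'
```

```text
time: 17.4
tool_pos: [557.4, 89.8, 184.1]
tcp_rot: [-1.02, 1.571, 2.405]
contact_force: [0.2, -0.2, 1.0]
grip_width: 0.3
```

```bash
python3 -m crank '[{"linear":[0.1,0,0],"delta_rot":[0,0,0],"fingers":0},{"linear":[0.05,0,0],"delta_rot":[0,0,0],"fingers":0},{"linear":[0,0,0],"delta_rot":[0,0,0],"fingers":0},{"linear":[0,0,0],"delta_rot":[0,0,0],"fingers":0},{"linear":[0,0,0],"delta_rot":[0,0,0],"fingers":0}]'
```

```text
time: 17.9
tool_pos: [557.4, 89.8, 182.6]
tcp_rot: [-0.784, 1.571, 2.642]
contact_force: [0.0, -0.2, 1.4]
grip_width: 0.4
```

```bash
python3 -m crank '[{"linear":[0.1,0,0],"delta_rot":[0,0,0],"fingers":0},{"linear":[0.05,0,0],"delta_rot":[0,0,0],"fingers":0},{"linear":[0,0,0],"delta_rot":[0,0,0],"fingers":0},{"linear":[0,0,0],"delta_rot":[0,0,0],"fingers":0},{"linear":[0,0,0],"delta_rot":[0,0,0],"fingers":0}]'; python3 - <<'E'
from h import *
a=shot('scene','s6')['image']
z=np.load('pics/s5.npz')
b=cv2.imread('pics/s5.png')
c=lambda i:cv2.resize(i[200:250,330:380],(400,400),interpolation=cv2.INTER_CUBIC)
w=lambda i:cv2.resize(i[255:330,315:385],(373,400),interpolation=cv2.INTER_CUBIC)
cv2.imwrite('pics/s6c.png',np.hstack([c(a),w(a)]))
g=lambda i:cv2.cvtColor(i,cv2.COLOR_BGR2GRAY)[200:235,335:362].astype(np.float32)
print(cv2.phaseCorrelate(g(b),g(a)),cv2.phaseCorrelate(g(cv2.imread('pics/s4.png')),g(a)))
to()
E
```

```text
time: 18.4
tool_pos: [557.4, 89.8, 181.1]
tcp_rot: [-0.873, 1.571, 2.553]
contact_force: [0.4, -0.7, 1.2]
grip_width: 0.4
((0.7959751313218, 0.6749171311315614), 1.0332567711425906) ((0.7630914728540166, -0.36466453049341396), 0.29308545147931137)
t 18.45 tcp [557.4  89.8 181.1] stand [ 60.5  23.1 181.1] F [0.6 0.5 1.7] q [0.02 0.48 1.52 0.   1.15 1.31] tool y in stand deg -89.6 xz -1.0
```

View pics/s6c.png

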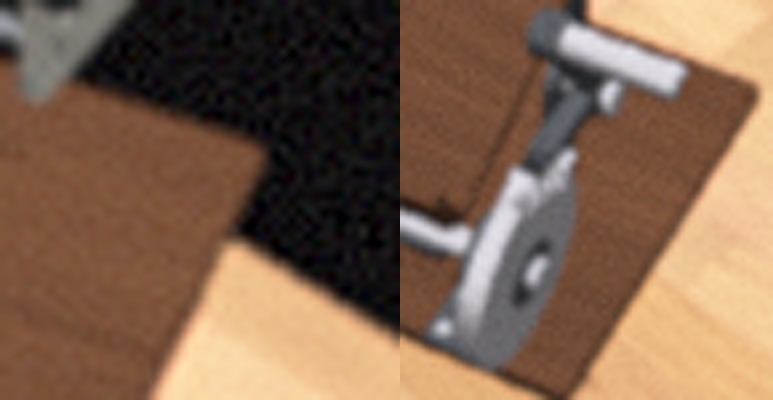

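The corner is now at about (363.4,219), and no firm stop has been felt. I'll retreat to measure the angle from two views.

```bash
python3 -m crank '[{"linear":[-4,0,0],"delta_rot":[0,0,0],"fingers":0},{"linear":[-4,0,0],"delta_rot":[0,0,0],"fingers":0},{"linear":[-4,0,0],"delta_rot":[0,0,0],"fingers":0},{"linear":[-1,-4,2],"delta_rot":[0,0,0],"fingers":0},{"linear":[0,-4,2],"delta_rot":[0,0,0],"fingers":0}]'
python3 -m crank '[{"linear":[0,-4,2],"delta_rot":[0,0,0],"fingers":0},{"linear":[0,-4,2],"delta_rot":[0,0,0],"fingers":0},{"linear":[0,-4,2],"delta_rot":[0,0,0],"fingers":0},{"linear":[0,-4,2],"delta_rot":[0,0,0],"fingers":0},{"linear":[0,0,0],"delta_rot":[0,0,0],"fingers":0}]'
python3 - <<'E'
from h import *
a=shot('scene','s7')['image'];t=shot('top','t7')['image']
for n in('scene0','s4','s5','s6','s7'):
    i=cv2.imread(f'pics/{n}.png').astype(int);m=(i.min(2)>165);m[:255]=0;m[280:]=0;m[:,:345]=0;m[:,375:]=0
    v,u=np.nonzero(m);print(n,len(u),u.mean().round(2),v.mean().round(2))
to()
a=cv2.resize(a[200:320,250:390],(400,343),interpolation=cv2.INTER_CUBIC);b=cv2.resize(t[190:300,250:390],(400,314),interpolation=cv2.INTER_CUBIC)
o=np.zeros((343,800,3),np.uint8);o[:,:400]=a;o[:314,400:]=b;cv2.imwrite('pics/crop7.png',o)
E
```

```text
time: 18.95
tool_pos: [496.8, 155.5, 312.8]
tcp_rot: [3.07, 1.567, 0.21]
contact_force: [0.3, 0.2, -1.3]
grip_width: 0.4
time: 19.45
tool_pos: [371.3, 289.3, 311.1]
tcp_rot: [-0.725, 1.569, 2.706]
contact_force: [1.3, 0.3, -0.4]
grip_width: 0.2
scene0 209 361.2 261.98
s4 264 361.8 260.82
s5 186 361.24 262.58
s6 185 360.54 262.95
s7 207 360.99 262.75
t 19.55 tcp [374.3 286.9 311. ] stand [-61.7 262.8 311. ] F [ 0.  -0.1 -0.1] q [ 0.49  0.2   1.55 -0.    1.39  1.78] tool y in stand deg -89.4 xz -1.0
```

View pics/crop7.png

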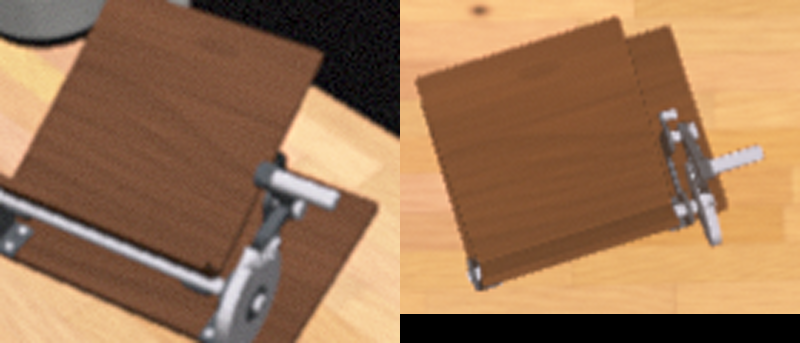

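```bash
python3 - <<'E'
from h import *
S=lambda x,y:(250+x/2.857,200+y/2.857);T=lambda x,y:(250+(x-400)/2.857,190+y/2.857)
c,e=tri(('s7',S(322,54)),('t7',T(619,17)));p=RS.T@(c-O);print(p,e)
r=p-[-90,0,70];print(np.hypot(r[0],r[2]),np.arctan2(r[2],r[0]))
for d in(6,12,15,18):print(d,np.arctan2(r[2],r[0])-np.arctan2(d,210))
# top view predictions of corner
for d in (12,16):
  for a in(.37,.40,.436,.47):
    X=[W(-90+210*np.cos(a)-d*np.sin(a),y,70+210*np.sin(a)+d*np.cos(a)) for y in(-100,100)]
    print(d,a,proj('s7',X[:1]).round(1).tolist(),proj('t7',X).round(1).tolist())
# refine: subpixel brown/black edge in scene s-columns, red minus background
for n in('s4','s5','s6','s7'):
    i=cv2.GaussianBlur(cv2.imread(f'pics/{n}.png'),(0,0),.7)[...,2].astype(float)
    out=[]
    for u in (345,349,353,357):
        col=i[200:232,u];g=np.diff(col);k=np.argmax(g);out.append(round(200+k+.5+.5*(g[k-1]-g[k+1])/(g[k-1]-2*g[k]+g[k+1]),2))
    print(n,out)
for d in(12,16,18):
  for a in(.37,.40,.436,.58):
    q=proj('s7',[W(-90+210*np.cos(a)-d*np.sin(a),y,70+210*np.sin(a)+d*np.cos(a)) for y in(-98,-60,-40,-20)])
    print(d,a,np.interp((345,349,353,357),q[::-1,0],q[::-1,1]).round(2))
E
```

```text
[ 98.69421249 -98.65589563 162.68453266] [np.float64(1.618567017371544), np.float64(1.6185670173717157)]
210.22827693163288 0.45657404380133737
6 0.4280103859625774
12 0.3994932613950728
15 0.38526657901604705
18 0.37106875012313273
12 0.37 [[364.3, 220.1]] [[326.4, 195.7], [255.1, 217.6]]
12 0.4 [[363.9, 218.9]] [[326.7, 196.2], [255.1, 218.2]]
12 0.436 [[363.4, 217.5]] [[327.2, 196.9], [255.1, 219.0]]
12 0.47 [[362.9, 216.3]] [[327.6, 197.7], [255.1, 219.9]]
16 0.37 [[364.1, 219.3]] [[326.6, 195.9], [255.1, 217.9]]
16 0.4 [[363.7, 218.1]] [[326.9, 196.5], [255.1, 218.5]]
16 0.436 [[363.2, 216.7]] [[327.4, 197.3], [255.1, 219.4]]
16 0.47 [[362.6, 215.5]] [[327.8, 198.1], [255.1, 220.4]]
s4 [np.float64(207.21), np.float64(208.5), np.float64(209.75), np.float64(227.89)]Traceback (most recent call last):
  File "<stdin>", line 16, in <module>
IndexError: index 31 is out of bounds for axis 0 with size 31
```

```bash
python3 -m crank '[{"linear":[0,4,-2],"delta_rot":[0,0,0],"fingers":0},{"linear":[0,4,-2],"delta_rot":[0,0,0],"fingers":0},{"linear":[0,4,-2],"delta_rot":[0,0,0],"fingers":0},{"linear":[0,4,-2],"delta_rot":[0,0,0],"fingers":0},{"linear":[0,4,-2],"delta_rot":[0,0,0],"fingers":0}]'
python3 -m crank '[{"linear":[0,4,-2],"delta_rot":[0,0,0],"fingers":0},{"linear":[4,0,0],"delta_rot":[0,0,0],"fingers":0},{"linear":[4,0,0],"delta_rot":[0,0,0],"fingers":0},{"linear":[3.5,0,0],"delta_rot":[0,0,0],"fingers":0},{"linear":[0,0,0],"delta_rot":[0,0,0],"fingers":0}]'
python3 - <<'E'
from h import *
to(np.array([557.4,89.8,181]))
E
```

```text
time: 20.05
tool_pos: [528.6, 119.2, 310.8]
tcp_rot: [0.266, 1.57, -2.594]
contact_force: [0.4, 1.1, 1.0]
grip_width: 0.8
time: 20.55
tool_pos: [555.0, 87.7, 191.0]
tcp_rot: [-0.233, 1.56, -3.093]
contact_force: [0.8, 0.4, 0.7]
grip_width: -0.0
t 20.55 tcp [555.   87.7 191. ] stand [ 57.7  21.8 191. ] F [0.8 0.4 0.7] q [ 0.02  0.47  1.5  -0.    1.18  1.31] tool y in stand deg -89.7 xz -1.0
cm [ 0.99 -0.13 -0.3 ] to [557.  90. 181.]
```

```bash
python3 -m crank '[{"linear":[0.4,-0.1,-0.3],"delta_rot":[0,0,0],"fingers":0},{"linear":[0.2,0,0],"delta_rot":[0,0,0],"fingers":0},{"linear":[0.1,0,0],"delta_rot":[0,0,0],"fingers":0},{"linear":[0,0,0],"delta_rot":[0,0,0],"fingers":0},{"linear":[0,0,0],"delta_rot":[0,0,0],"fingers":0}]'
python3 -m crank '[{"linear":[0.1,0,0],"delta_rot":[0,0,0],"fingers":0},{"linear":[0.1,0,0],"delta_rot":[0,0,0],"fingers":0},{"linear":[0,0,0],"delta_rot":[0,0,0],"fingers":0},{"linear":[0,0,0],"delta_rot":[0,0,0],"fingers":0},{"linear":[0,0,0],"delta_rot":[0,0,0],"fingers":0}]'
python3 -m crank '[{"linear":[0.1,0,0],"delta_rot":[0,0,0],"fingers":0},{"linear":[0,0,0],"delta_rot":[0,0,0],"fingers":0},{"linear":[0,0,0],"delta_rot":[0,0,0],"fingers":0},{"linear":[0,0,0],"delta_rot":[0,0,0],"fingers":0},{"linear":[0,0,0],"delta_rot":[0,0,0],"fingers":0}]'
```

```text
time: 21.05
tool_pos: [560.3, 91.7, 190.0]
tcp_rot: [2.93, 1.569, 0.073]
contact_force: [0.4, 0.6, 0.1]
grip_width: -0.0
time: 21.55
tool_pos: [560.0, 91.6, 187.1]
tcp_rot: [-2.354, 1.571, 1.072]
contact_force: [-0.4, 0.4, 1.4]
grip_width: 0.4
time: 22.05
tool_pos: [560.0, 91.6, 186.1]
tcp_rot: [-2.599, 1.571, 0.827]
contact_force: [-0.8, 0.4, 0.8]
grip_width: 0.5
```

```bash
python3 -m crank '[{"linear":[0.1,0,0],"delta_rot":[0,0,0],"fingers":0},{"linear":[0,0,0],"delta_rot":[0,0,0],"fingers":0},{"linear":[0,0,0],"delta_rot":[0,0,0],"fingers":0},{"linear":[0,0,0],"delta_rot":[0,0,0],"fingers":0},{"linear":[0,0,0],"delta_rot":[0,0,0],"fingers":0}]'; python3 -m crank '[{"linear":[0.1,0,0],"delta_rot":[0,0,0],"fingers":0},{"linear":[0,0,0],"delta_rot":[0,0,0],"fingers":0},{"linear":[0,0,0],"delta_rot":[0,0,0],"fingers":0},{"linear":[0,0,0],"delta_rot":[0,0,0],"fingers":0},{"linear":[0,0,0],"delta_rot":[0,0,0],"fingers":0}]'; python3 -c "
from h import *
to()"
```

```text
time: 22.55
tool_pos: [560.0, 91.6, 185.1]
tcp_rot: [-2.394, 1.571, 1.031]
contact_force: [-0.3, 0.5, -0.1]
grip_width: 0.4
time: 23.05
tool_pos: [560.0, 91.6, 184.1]
tcp_rot: [-2.56, 1.571, 0.866]
contact_force: [0.7, 0.2, -1.1]
grip_width: 0.4
t 23.05 tcp [560.   91.6 184.1] stand [ 63.6  24.1 184.1] F [ 0.7  0.2 -1.1] q [0.03 0.48 1.5  0.   1.16 1.31] tool y in stand deg -89.6 xz -1.0
```

```bash
for i in 1 2; do python3 -m crank '[{"linear":[0.1,0,0],"delta_rot":[0,0,0],"fingers":0},{"linear":[0,0,0],"delta_rot":[0,0,0],"fingers":0},{"linear":[0,0,0],"delta_rot":[0,0,0],"fingers":0},{"linear":[0,0,0],"delta_rot":[0,0,0],"fingers":0},{"linear":[0,0,0],"delta_rot":[0,0,0],"fingers":0}]' | grep -E 'pos|force'; done
```

```text
tool_pos: [560.0, 91.6, 183.1]
contact_force: [-0.4, -0.1, -0.0]
tool_pos: [560.1, 91.6, 182.2]
contact_force: [0.6, -0.0, 1.9]
```

```bash
python3 -m crank '[{"linear":[0.1,0,0],"delta_rot":[0,0,0],"fingers":0},{"linear":[0,0,0],"delta_rot":[0,0,0],"fingers":0},{"linear":[0,0,0],"delta_rot":[0,0,0],"fingers":0},{"linear":[0,0,0],"delta_rot":[0,0,0],"fingers":0},{"linear":[0,0,0],"delta_rot":[0,0,0],"fingers":0}]' | grep -E 'pos|force'
```

```text
tool_pos: [560.1, 91.6, 181.1]
contact_force: [-0.1, -0.2, 1.8]
```

```bash
for i in 1 2; do python3 -m crank '[{"linear":[0.1,0,0],"delta_rot":[0,0,0],"fingers":0},{"linear":[0,0,0],"delta_rot":[0,0,0],"fingers":0},{"linear":[0,0,0],"delta_rot":[0,0,0],"fingers":0},{"linear":[0,0,0],"delta_rot":[0,0,0],"fingers":0},{"linear":[0,0,0],"delta_rot":[0,0,0],"fingers":0}]' | grep -E 'pos|force'; done
```

```text
tool_pos: [560.0, 91.6, 180.1]
contact_force: [-0.4, -0.5, 1.9]
tool_pos: [560.0, 91.6, 179.1]
contact_force: [1.0, -1.4, 1.8]
```

```bash
python3 -m crank '[{"linear":[-4,0,0],"delta_rot":[0,0,0],"fingers":0},{"linear":[-4,0,0],"delta_rot":[0,0,0],"fingers":0},{"linear":[-4,0,0],"delta_rot":[0,0,0],"fingers":0},{"linear":[-4,0,0],"delta_rot":[0,0,0],"fingers":0},{"linear":[0,0,0],"delta_rot":[0,0,0],"fingers":0}]'
python3 - <<'E'
from h import *
c=shot('wrist','w0');s=bot.get_obs();R=Ro.from_euler('xyz',s['tcp_rot']).as_matrix()
P=c['pose'];M=R.T@P[:3,:3];q=R.T@(P[:3,3]-s['tool_pos']);print(M.round(2),q.round(1),c['mtx'].round(0))
shot('scene','s8')
# desired: tool tilted -50 about tool z (x toward stand +y)
to()
Rt=R@Ro.from_rotvec([0,0,-np.radians(50)]).as_matrix()
print('tool x in stand',RS.T@Rt[:,0])
tgt=W(-65,-135,100); d=Rt@M[:,2]; tcp=tgt-230*d-Rt@q
print('tcp',tcp,'stand',RS.T@(tcp-O),'shift cm in present axes',(R.T@(tcp-s['tool_pos'])/10).round(1))
E
```

```text
time: 26.05
tool_pos: [561.5, 91.7, 344.9]
tcp_rot: [2.892, 1.561, 0.035]
contact_force: [-0.1, 0.1, 0.8]
grip_width: 0.4
[[-0.   -0.28  0.96]
 [ 1.   -0.    0.  ]
 [-0.    0.96  0.28]] [-136.5   -0.4  -76. ] [[393.   0. 330.]
 [  0. 393. 242.]
 [  0.   0.   1.]]
t 26.15 tcp [559.9  91.6 339.4] stand [ 63.5  24.2 339.4] F [-0.9  0.7 -0.6] q [0.03 0.37 1.24 0.   1.53 1.31] tool y in stand deg -89.6 xz -1.0
tool x in stand [-0.00210018  0.76522185 -0.64376325]
tcp [ 485.76318614 -162.43782305  154.26063421] stand [ -77.35355683 -199.90416048  154.26063421] shift cm in present axes [18.7 22.3 14.4]
```

```bash
python3 -m crank '[{"linear":[0,3.75,1.76],"delta_rot":[0,0,0],"fingers":0},{"linear":[0,3.75,1.76],"delta_rot":[0,0,0],"fingers":0},{"linear":[0,3.75,1.76],"delta_rot":[0,0,0],"fingers":0},{"linear":[0,3.75,1.76],"delta_rot":[0,0,0],"fingers":0},{"linear":[3,3.75,1.76],"delta_rot":[0,0,0],"fingers":0}]'
python3 -m crank '[{"linear":[3,3.75,1.76],"delta_rot":[0,0,0],"fingers":0},{"linear":[3,3.75,1.76],"delta_rot":[0,0,0],"fingers":0},{"linear":[3,3.75,1.76],"delta_rot":[0,0,0],"fingers":0},{"linear":[0,0,0],"delta_rot":[0,0,-8.4],"fingers":0},{"linear":[0,0,0],"delta_rot":[0,0,-8.4],"fingers":0}]'
python3 -m crank '[{"linear":[0,0,0],"delta_rot":[0,0,-8.4],"fingers":0},{"linear":[0,0,0],"delta_rot":[0,0,-8.4],"fingers":0},{"linear":[0,0,0],"delta_rot":[0,0,-8.4],"fingers":0},{"linear":[0,0,0],"delta_rot":[0,0,-8.4],"fingers":0},{"linear":[0,0,0],"delta_rot":[0,0,0],"fingers":0}]'
python3 - <<'E'
from h import *
a=shot('wrist','w1')['image'];to()
X=[W(-90,-130,70),W(-22,-130,111),W(-65,-165,180),W(100,-100,165)]
print(proj('w1',X).round(0).tolist())
E
```

```text
time: 26.65
tool_pos: [528.6, -114.0, 310.8]
tcp_rot: [2.52, 1.567, -0.337]
contact_force: [0.3, -0.6, 0.5]
grip_width: 0.6
time: 27.15
tool_pos: [508.0, -231.7, 219.8]
tcp_rot: [-1.564, 1.268, 1.86]
contact_force: [0.7, 0.2, 0.1]
grip_width: 0.6
time: 27.65
tool_pos: [508.1, -233.1, 215.7]
tcp_rot: [-1.562, 0.68, 1.857]
contact_force: [0.0, 0.1, -0.2]
grip_width: 0.7
t 27.7 tcp [ 508.7 -232.6  217.6] stand [ -74.5 -273.6  217.6] F [-0.3 -0.5 -0.2] q [-0.77  0.84  1.04  0.44  2.04  0.56] tool y in stand deg -90.0 xz -0.634
[[356.0, 232.0], [319.0, 157.0], [266.0, 235.0], [228.0, -20.0]]
```

View pics/w1.png

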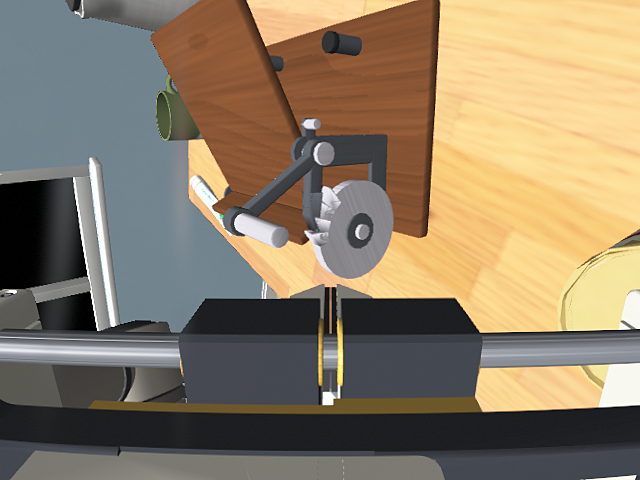

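The wrist view shows the wheel at (362,232), its teeth along (315-330,185-240), the catch pivot at (312,152) and the nose at about (318,195). This is the spot that decides it, so I'll enlarge it once.

```bash
python3 - <<'E'
import cv2
a=cv2.imread('pics/w1.png')[130:290,215:405];cv2.imwrite('pics/w1c.png',cv2.resize(a,(712,600),interpolation=cv2.INTER_CUBIC))
E
```

```text
(no output)
```

View pics/w1c.png

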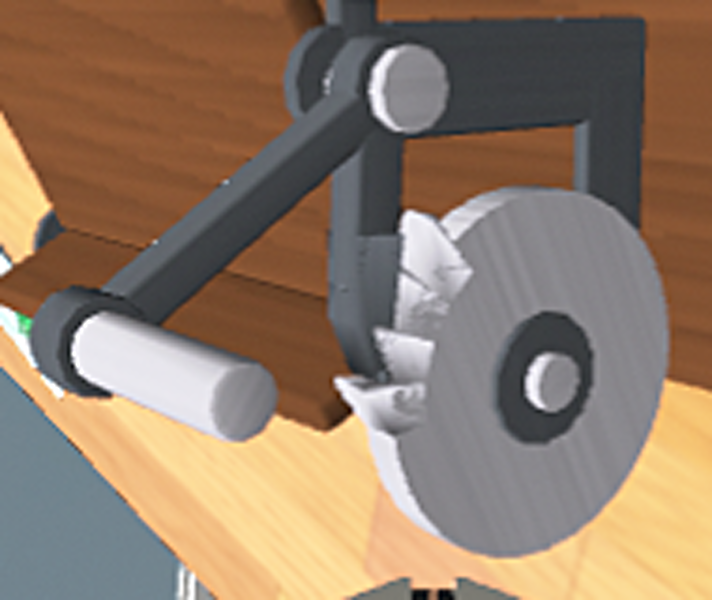

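The enlargement shows the nose tip at crop (365,378), in the gap right against the last tooth at (340,380). That is the lowest notch, with the catch properly engaged. I'll go back and press until the stop is felt.

```bash
python3 -m crank '[{"linear":[0,0,0],"delta_rot":[0,0,8.4],"fingers":0},{"linear":[0,0,0],"delta_rot":[0,0,8.4],"fingers":0},{"linear":[0,0,0],"delta_rot":[0,0,8.4],"fingers":0},{"linear":[0,0,0],"delta_rot":[0,0,8.4],"fingers":0},{"linear":[0,0,0],"delta_rot":[0,0,8.4],"fingers":0}]'
python3 -m crank '[{"linear":[0,0,0],"delta_rot":[0,0,8.4],"fingers":0},{"linear":[-3,0,0],"delta_rot":[0,0,0],"fingers":0},{"linear":[-3,-3.75,-1.76],"delta_rot":[0,0,0],"fingers":0},{"linear":[-3,-3.75,-1.76],"delta_rot":[0,0,0],"fingers":0},{"linear":[0,-3.75,-1.76],"delta_rot":[0,0,0],"fingers":0}]'
python3 -m crank '[{"linear":[0,-3.75,-1.76],"delta_rot":[0,0,0],"fingers":0},{"linear":[0,-3.75,-1.76],"delta_rot":[0,0,0],"fingers":0},{"linear":[0,-3.75,-1.76],"delta_rot":[0,0,0],"fingers":0},{"linear":[0,-3.75,-1.76],"delta_rot":[0,0,0],"fingers":0},{"linear":[0,-3.75,-1.76],"delta_rot":[0,0,0],"fingers":0}]'
python3 - <<'E'
from h import *
to(W(64,24,182))
E
```

```text
time: 28.2
tool_pos: [509.7, -231.9, 224.2]
tcp_rot: [-1.599, 1.436, 1.829]
contact_force: [0.1, -0.1, -0.1]
grip_width: 0.4
time: 28.7
tool_pos: [529.3, -109.7, 316.5]
tcp_rot: [2.404, 1.557, -0.452]
contact_force: [1.0, -1.4, -0.9]
grip_width: 0.5
time: 29.2
tool_pos: [559.5, 95.7, 312.2]
tcp_rot: [2.603, 1.565, -0.253]
contact_force: [0.0, -0.2, 0.4]
grip_width: 0.3
t 29.2 tcp [559.5  95.7 312.2] stand [ 64.2  28.3 312.2] F [ 0.  -0.2  0.4] q [ 0.04  0.38  1.3  -0.    1.46  1.32] tool y in stand deg -89.5 xz -1.0
cm [13.03  0.39  0.09] to [560.  92. 182.]
```

```bash
python3 -m crank '[{"linear":[4,0.3,0],"delta_rot":[0,0,0],"fingers":0},{"linear":[4,0,0],"delta_rot":[0,0,0],"fingers":0},{"linear":[3,0,0],"delta_rot":[0,0,0],"fingers":0},{"linear":[1.3,0,0],"delta_rot":[0,0,0],"fingers":0},{"linear":[0.3,0,0],"delta_rot":[0,0,0],"fingers":0}]'
python3 -m crank '[{"linear":[0.1,0,0],"delta_rot":[0,0,0],"fingers":0},{"linear":[0,0,0],"delta_rot":[0,0,0],"fingers":0},{"linear":[0,0,0],"delta_rot":[0,0,0],"fingers":0},{"linear":[0,0,0],"delta_rot":[0,0,0],"fingers":0},{"linear":[0,0,0],"delta_rot":[0,0,0],"fingers":0}]'
```

```text
time: 29.7
tool_pos: [559.7, 91.2, 184.1]
tcp_rot: [1.769, 1.569, -1.086]
contact_force: [-0.8, 0.7, 1.3]
grip_width: 0.2
time: 30.2
tool_pos: [561.4, 90.5, 184.0]
tcp_rot: [2.855, 1.57, -0.002]
contact_force: [-0.7, -0.7, 0.1]
grip_width: 0.4
```

```bash
for i in 1 2; do python3 -m crank '[{"linear":[0.1,0,0],"delta_rot":[0,0,0],"fingers":0},{"linear":[0.05,0,0],"delta_rot":[0,0,0],"fingers":0},{"linear":[0,0,0],"delta_rot":[0,0,0],"fingers":0},{"linear":[0,0,0],"delta_rot":[0,0,0],"fingers":0},{"linear":[0,0,0],"delta_rot":[0,0,0],"fingers":0}]' | grep -E 'pos|force'; done
```

```text
tool_pos: [561.2, 90.5, 181.9]
contact_force: [-0.3, -0.4, -0.3]
tool_pos: [561.2, 90.6, 180.5]
contact_force: [-0.1, 0.1, -0.1]
```

```bash
for i in 1 2; do python3 -m crank '[{"linear":[0.1,0,0],"delta_rot":[0,0,0],"fingers":0},{"linear":[0.05,0,0],"delta_rot":[0,0,0],"fingers":0},{"linear":[0,0,0],"delta_rot":[0,0,0],"fingers":0},{"linear":[0,0,0],"delta_rot":[0,0,0],"fingers":0},{"linear":[0,0,0],"delta_rot":[0,0,0],"fingers":0}]' | grep -E 'pos|force'; done
```

```text
tool_pos: [561.3, 90.6, 179.1]
contact_force: [1.2, 0.5, 1.3]
tool_pos: [561.1, 90.5, 177.4]
contact_force: [0.2, 0.5, 2.0]
```

```bash
python3 -m crank '[{"linear":[0.1,0,0],"delta_rot":[0,0,0],"fingers":0},{"linear":[0,0,0],"delta_rot":[0,0,0],"fingers":0},{"linear":[0,0,0],"delta_rot":[0,0,0],"fingers":0},{"linear":[0,0,0],"delta_rot":[0,0,0],"fingers":0},{"linear":[0,0,0],"delta_rot":[0,0,0],"fingers":0}]' | grep -E 'pos|force'
```

```text
tool_pos: [561.2, 90.5, 176.5]
contact_force: [0.3, 0.5, 1.4]
```

```bash
for i in 1 2; do python3 -m crank '[{"linear":[0.1,0,0],"delta_rot":[0,0,0],"fingers":0},{"linear":[0,0,0],"delta_rot":[0,0,0],"fingers":0},{"linear":[0,0,0],"delta_rot":[0,0,0],"fingers":0},{"linear":[0,0,0],"delta_rot":[0,0,0],"fingers":0},{"linear":[0,0,0],"delta_rot":[0,0,0],"fingers":0}]' | grep -E 'pos|force'; done
```

```text
tool_pos: [561.2, 90.5, 175.5]
contact_force: [1.2, 0.1, 2.5]
tool_pos: [561.3, 90.5, 174.6]
contact_force: [2.4, 1.3, 5.1]
```

```bash
for i in 1 2; do python3 -m crank '[{"linear":[0.1,0,0],"delta_rot":[0,0,0],"fingers":0},{"linear":[0,0,0],"delta_rot":[0,0,0],"fingers":0},{"linear":[0,0,0],"delta_rot":[0,0,0],"fingers":0},{"linear":[0,0,0],"delta_rot":[0,0,0],"fingers":0},{"linear":[0,0,0],"delta_rot":[0,0,0],"fingers":0}]' | grep -E 'pos|force'; done
python3 - <<'E'
from h import *
shot('scene','s9')
for n in('scene0','s4','s5','s6','s7','s9'):
    i=cv2.imread(f'pics/{n}.png').astype(int);m=(i.min(2)>165);m[:255]=0;m[280:]=0;m[:,:345]=0;m[:,375:]=0
    v,u=np.nonzero(m);print(n,len(u),u.mean().round(2),v.mean().round(2))
    g=cv2.GaussianBlur(i.astype(np.float32),(0,0),.7)[...,2];o=[]
    for x in(344,348,352):
        k=200+np.argmax(g[200:230,x]>45);o.append(round(float(k-(g[k,x]-45)/(g[k,x]-g[k-1,x])),2))
    print(o)
def pred(d,a):
    q=proj('s9',[W(-90+210*np.cos(a)-d*np.sin(a),y,70+210*np.sin(a)+d*np.cos(a)) for y in(-98,-60,-40,-20)])
    return np.interp((344,348,352),q[::-1,0],q[::-1,1]).round(2)
for d in(6,12,16):
  for a in(.37,.40,.436,.58): print(d,a,pred(d,a))
E
```

```text
tool_pos: [561.5, 90.6, 173.8]
contact_force: [1.3, 0.7, 6.0]
tool_pos: [561.7, 90.6, 173.1]
contact_force: [2.4, 1.2, 6.8]
scene0 209 361.2 261.98
[206.22, 208.96, 223.58]
s4 264 361.8 260.82
[206.13, 207.29, 208.62]
s5 186 361.24 262.58
[202.0, 211.35, 212.57]
s6 185 360.54 262.95
[210.11, 212.06, 213.33]
s7 207 360.99 262.75
[210.57, 211.99, 213.35]
s9 180 360.37 263.47
[195.83, 201.54, 215.25]
6 0.37 [214.44 215.79 217.15]
6 0.4 [213.31 214.66 216.01]
6 0.436 [212.03 213.38 214.73]
6 0.58 [207.95 209.28 210.62]
12 0.37 [213.26 214.61 215.96]
12 0.4 [212.18 213.53 214.88]
12 0.436 [210.99 212.33 213.68]
12 0.58 [207.23 208.56 209.89]
16 0.37 [212.46 213.81 215.16]
16 0.4 [211.43 212.77 214.12]
16 0.436 [210.28 211.62 212.97]
16 0.58 [206.74 208.07 209.4 ]
```

The force now climbs steadily from 1.5 to 5, 6 and 6.8 N, so the panel is sitting on the catch. I'll retreat and check.

```bash
python3 -m crank '[{"linear":[-2,0,0],"delta_rot":[0,0,0],"fingers":0},{"linear":[-4,0,0],"delta_rot":[0,0,0],"fingers":0},{"linear":[-4,0,0],"delta_rot":[0,0,0],"fingers":0},{"linear":[-3,0,0],"delta_rot":[0,0,0],"fingers":0},{"linear":[-1,-4,2],"delta_rot":[0,0,0],"fingers":0}]'
python3 -m crank '[{"linear":[0,-4,2],"delta_rot":[0,0,0],"fingers":0},{"linear":[0,-4,2],"delta_rot":[0,0,0],"fingers":0},{"linear":[0,-4,2],"delta_rot":[0,0,0],"fingers":0},{"linear":[0,-4,2],"delta_rot":[0,0,0],"fingers":0},{"linear":[0,0,0],"delta_rot":[0,0,0],"fingers":0}]'
python3 - <<'E'
from h import *
a=shot('scene','s10')['image'];t=shot('top','t10')['image'];to()
def edge(n):
    i=cv2.imread(f'pics/{n}.png');g=cv2.GaussianBlur(i.astype(np.float32),(0,0),.7)[...,2];o=[]
    for x in(348,352,356):
        k=203+np.argmax(g[203:230,x]>45);o.append(round(float(k-(g[k,x]-45)/(g[k,x]-g[k-1,x])),2))
    return o
print(edge('s7'),edge('s10'))
for n in('s7','s10'):
    i=cv2.imread(f'pics/{n}.png').astype(int);m=(i.min(2)>165);m[:255]=0;m[280:]=0;m[:,:345]=0;m[:,375:]=0
    v,u=np.nonzero(m);print(n,u.mean().round(2),v.mean().round(2))
# mug, tin, salt unmoved?  difference with start
for nm,p,q in(('scene','scene0','s10'),('top','top0','t10')):
    d=cv2.absdiff(cv2.imread(f'pics/{p}.png'),cv2.imread(f'pics/{q}.png')).max(2)
    for o,(u,v) in {'scene':dict(mug=(217,222),tin=(436,345),salt=(416,400)),'top':dict(mug=(202,268),tin=(429,235),salt=(444,276))}[nm].items():
        print(nm,o,(d[v-28:v+28,u-22:u+22]>40).sum())
x=cv2.resize(a[160:420,190:470],(431,400));y=cv2.resize(t[180:310,170:470],(369,160))
o=np.zeros((400,800,3),np.uint8);o[:,:431]=x;o[:160,431:]=y;cv2.imwrite('pics/fin.png',o)
E
```

```text
time: 35.25
tool_pos: [533.1, 121.0, 314.3]
tcp_rot: [2.596, 1.567, -0.266]
contact_force: [0.4, 1.4, 0.5]
grip_width: 0.2
time: 35.75
tool_pos: [405.1, 257.2, 311.9]
tcp_rot: [-0.337, 1.567, 3.094]
contact_force: [-0.2, -0.3, 1.2]
grip_width: 0.5
t 35.85 tcp [408.2 254.8 311.9] stand [-37.9 222.6 311.9] F [ 0.2 -0.1 -0.2] q [ 0.4   0.22  1.53 -0.    1.4   1.68] tool y in stand deg -89.5 xz -1.0
[211.99, 213.35, 214.66] [213.93, 215.18, 216.45]
s7 360.99 262.75
s10 360.94 262.98
scene mug 0
scene tin 0
scene salt 0
top mug 1776
top tin 0
top salt 2
```

View pics/fin.png

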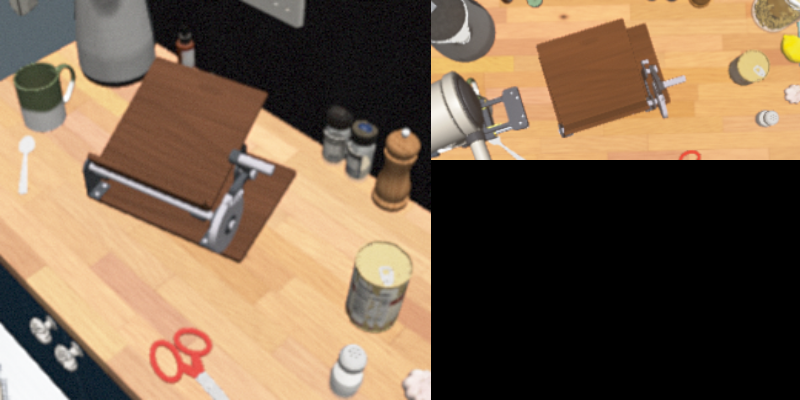

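The panel is lowered, the catch is in, and the mug, tin and salt shaker are unmoved. The mug is hidden by the arm only in the top view. I'm handing in.

```bash
python3 -c "
from h import *
print(workorder.close_job())"
```

```text
the job is handed in; nothing more can be done
None
```

The recipe stand is lowered to its lowest notch and locked there, and I handed the job in at about 36 s. I threw the catch over to the back and lowered the panel by its front face to about 0.58. I then threw the catch back in and pressed the panel down onto it.

**Checks that agreed:**
- **Catch:** the close-up from the wrist camera, taken before the final press, shows its nose in the last tooth gap, which is the lowest notch.
- **Stop:** in the final press the force rose from about 1.5 N to 6.8 N over 3 mm, so the panel is resting on the catch.
- **Afterwards:** with the robot clear, the panel stayed down and the catch stayed in. In the scene view the mug, tin and salt shaker are unchanged from the start.

**Checks that were uncertain or disagreed:**
- **Panel angle:** my estimates spread over about 0.36–0.42, depending on how far the front face stands off the hinge axis, which I could not pin down. My early figure of 16–18 mm put the panel below the notch. A smaller offset of about 6 mm fits the place where the stop was felt. I relied on the felt stop and the close-up.
- **Mug:** the last top view could not confirm it, because the arm covered it.
- **Pictures:** I viewed 13, three over the budget.

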